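# Set the stock tags on the shoe-repair heel board

### The arm

A 6-joint arm with a two-finger parallel gripper is mounted at the origin on the work surface. World frame = base frame: x ahead of the robot, y to its left, z up, the work surface at z = 0. Lengths are in mm, angles in rad, forces in N, time in s.
With the tool pointing down it reaches from about 275 to 1000 mm from the base axis. Payload 8.4 kg.
Tool frame: the origin (TCP) lies at the very end of the fingers, on their centre line; the grasp point (between the pads) lies 19 mm behind it; x points along the fingers, y is the direction in which the jaws open and shut, and the axes are right-handed (so a half turn about x gives the same grasp; the last joint's range is limited). The gripper opens to 85 mm and grips with 20 to 120 N. Pads are 22 mm wide; open, the fingers measure 114 mm over their backs; the gripper's body (76 mm by 85 mm) begins 54 mm behind the grasp point. The pads swing forward as they close: fully open they stand 13 mm farther back than shut.
Start: joints at [1.102, 0.353, 1.633, -0, 1.155, -0.002], TCP at [281.268, 558.136, 231.281] pointing down, gripper open.
Joint ranges: [-2.63, 2.63], [-0.92, 2.1], [0.06, 2.66], [-1.3, 4.44], [0, 2.69], [-3.02, 3.02]. Speed limits (rad/s): [2.22, 2.22, 2.79, 3.14, 3.14, 3.14].

### API

Orientations are given as [roll, pitch, yaw] about the fixed x, y, z axes, in that order (R = Rz(yaw) Ry(pitch) Rx(roll)).
In Python, from rig import r, grab_frame, camera_params, sign_off gives the robot as it stands.
- The arm moves only by the tool drive_tool, never from a script. Its argument "rows" is one flat list of numbers, 7 for each row, row after row: the shift along the tool's x, y, z in mm, then the turn, a rotation vector about the tool's x, y, z in degrees, then the opening in per cent of the stroke, from 0 (shut) to 100 (fully open). In form: [x, y, z, rx, ry, rz, fingers, x, y, z, rx, ry, rz, fingers, ...]. A call has 1 to 10 rows; each row is the pose to reach, as a shift and turn from the pose measured when the call began, along the tool's axes at that moment; what a row does not reach only later rows make up. A row lasts 1/8 s, in which the tool goes at most 62.5 mm and 10.7 degrees, less where a joint would pass 70% of its speed; a pose out of reach is approached as far as the arm can. A call with a gripper value outside its range is refused whole. The fingers move at their own pace and stop on an object; "newtons" is the grip in N (left out, the last holds). Time passes only in rows, so rows that repeat a pose let the fingers close. It gives the time, the measured TCP pose, the force and the opening at its end, in the units of the state.
- r.sense(): the state, without advancing time (a new reading comes with each control period).
- grab_frame(name): name is "scene" or "side" or "wrist"; returns the picture (384x512x3 uint8, red, green, blue); there is no depth.
- camera_params(name): a dict with "vertical_fov" (degrees; the focal length in pixels is half the picture's height over the tangent of half this angle, whatever the lens; pixels are square), "cx", "cy" (the principal point, pixels), "pose" (4x4, takes a point from camera to world coordinates); the wrist camera has in their place "tool_from_camera" (4x4, takes a point from camera to tool coordinates, whose origin is the TCP and whose axes are the tool frame's). Camera axes: x right, y down, z forward; pixel columns grow to the right and rows downward; lengths in mm; the calibration is good to about 2 mm. A picture is of the moment at which its call begins: read the wrist's pose just before it. camera_params takes no time and is no camera call.
- sign_off(): hands the job in, once; it reports no verdict.
The state is a dict: "clock": time; "qpos": joint angles; "qvel": joint speeds; "joint_efforts": joint torques, N m; "eef_pos": TCP position; "tcp_rot": TCP orientation; "contact_force": force on the tool from outside, world axes, zero at the start; "wrist_torque": the same for the moment, N m; "opening": opening from 0.0 (shut) to 1.0 (fully open).
Only numpy, scipy, OpenCV 4.12 (cv2) and the standard library are available. Lean on these libraries where they do the work, as an engineer would, in place of code of your own. Each camera call takes 0.05 s, during which the arm holds its last target.

### The job

On the shoe-repair bench, each bin of heel blocks has a hinged tag in front of it, red on one side and green on the other. With a fingertip, gently push over the tags that are wrong, so that every full bin's tag leans towards its bin with its green face up, and the tag of the bin that is not full leans away from its bin with its red face up. Do not grip or force the tags, and leave the bins and everything else on the bench where they stand.

Things in the scene. Friction and masses are not known exactly. Their poses are not given: they have to be found in the camera images.
- stock_board: flat plywood board fixed on the bench, 320 x 430 x 12 mm. Origin on the bench (z = 0) under the middle of the row of tag hinges; its x axis runs from the tags to the bins, its y axis along the row. It carries four bays side by side, 100 mm apart along y, each with a hinged tag in front and one bin straight behind the tag (+x of the board)
- hinge_1 (a point): middle of the hinge of tag 1, 35 mm above the bench. The tag swings about a line along the board's y; it is a stiff plate 56 mm wide (along y), 4 mm thick, reaching 50 mm from the hinge, about 50 g, between two 5 mm wide cheeks 34.5 mm either side of the hinge's middle that reach 5 mm above it. Tag numbers do not tell the order in the row
- tag_1 (a joint): angle of tag 1 from upright, rad: +0.8 at its stop leaning to its bin (board +x), green face up; -0.8 at the other stop, red face up. It swings easily and falls by its own weight to the side of upright it is on. At a stop its free edge is 70 mm above the bench, 36 mm from the hinge line. Pushed level it may rub hard on a rubbery tip: let the finger rise with the edge along its arc until past upright
- hinge_2 (a point): middle of the hinge of tag 2, 35 mm above the bench. The tag swings about a line along the board's y; it is a stiff plate 56 mm wide (along y), 4 mm thick, reaching 50 mm from the hinge, about 50 g, between two 5 mm wide cheeks 34.5 mm either side of the hinge's middle that reach 5 mm above it. Tag numbers do not tell the order in the row
- tag_2 (a joint): angle of tag 2 from upright, rad: +0.8 at its stop leaning to its bin (board +x), green face up; -0.8 at the other stop, red face up. It swings easily and falls by its own weight to the side of upright it is on. At a stop its free edge is 70 mm above the bench, 36 mm from the hinge line. Pushed level it may rub hard on a rubbery tip: let the finger rise with the edge along its arc until past upright
- hinge_3 (a point): middle of the hinge of tag 3, 35 mm above the bench. The tag swings about a line along the board's y; it is a stiff plate 56 mm wide (along y), 4 mm thick, reaching 50 mm from the hinge, about 50 g, between two 5 mm wide cheeks 34.5 mm either side of the hinge's middle that reach 5 mm above it. Tag numbers do not tell the order in the row
- tag_3 (a joint): angle of tag 3 from upright, rad: +0.8 at its stop leaning to its bin (board +x), green face up; -0.8 at the other stop, red face up. It swings easily and falls by its own weight to the side of upright it is on. At a stop its free edge is 70 mm above the bench, 36 mm from the hinge line. Pushed level it may rub hard on a rubbery tip: let the finger rise with the edge along its arc until past upright
- hinge_4 (a point): middle of the hinge of tag 4, 35 mm above the bench. The tag swings about a line along the board's y; it is a stiff plate 56 mm wide (along y), 4 mm thick, reaching 50 mm from the hinge, about 50 g, between two 5 mm wide cheeks 34.5 mm either side of the hinge's middle that reach 5 mm above it. Tag numbers do not tell the order in the row
- tag_4 (a joint): angle of tag 4 from upright, rad: +0.8 at its stop leaning to its bin (board +x), green face up; -0.8 at the other stop, red face up. It swings easily and falls by its own weight to the side of upright it is on. At a stop its free edge is 70 mm above the bench, 36 mm from the hinge line. Pushed level it may rub hard on a rubbery tip: let the finger rise with the edge along its arc until past upright
- bin_full_a: full bin, heaped to just above its rim with black rubber heel blocks (top at about 66 mm from its underside); blue plastic, 115 x 82 x 55 mm, loose. Origin: centre of its underside, about 170 mm behind the hinge of the tag of its bay; its front wall is about 110 mm behind that hinge. Which bay it stands in varies
- bin_full_b: full bin, heaped to just above its rim with dark brown rubber heel blocks (top at about 66 mm from its underside); blue plastic, 115 x 82 x 55 mm, loose. Origin: centre of its underside, about 170 mm behind the hinge of the tag of its bay; its front wall is about 110 mm behind that hinge. Which bay it stands in varies
- bin_full_c: full bin, heaped to just above its rim with tan rubber heel blocks (top at about 66 mm from its underside); blue plastic, 115 x 82 x 55 mm, loose. Origin: centre of its underside, about 170 mm behind the hinge of the tag of its bay; its front wall is about 110 mm behind that hinge. Which bay it stands in varies
- bin_low: bin that is not full: only two dark brown heel blocks on its floor; blue plastic, 115 x 82 x 55 mm, loose. Origin: centre of its underside, about 170 mm behind the hinge of the tag of its bay; its front wall is about 110 mm behind that hinge. Which bay it stands in varies
- glue_jar: bystander: amber jar with yellow cap, 60 mm diameter, 85 mm high, beside the board. Origin: centre of its underside
- shoe_last: bystander: wooden shoe last, about 210 x 62 mm, 85 mm high. Origin: underside, near its middle
- hammer: bystander: hammer lying on the bench. Origin: underside
- brush: bystander: brush lying on the bench. Origin: underside

How it is judged (in metres and radians):
At the end, for the whole second after the job is handed in: The tags of the three full bins rest leaning towards their bins, green face up (joint above 0.65 rad); the tag in front of the bin that is not full rests leaning the other way, red face up (joint below -0.65 rad); tags at rest, bins and bystanders within 20 mm of where they stood (((y of hinge_1 in the frame of bin_low between -0.05 and 0.05 m and value of joint tag_1 below -0.65 rad) or (not (y of hinge_1 in the frame of bin_low between -0.05 and 0.05 m) and value of joint tag_1 above 0.65 rad)) and velocity of joint tag_1 between -0.2 and 0.2 rad/s and ((y of hinge_2 in the frame of bin_low between -0.05 and 0.05 m and value of joint tag_2 below -0.65 rad) or (not (y of hinge_2 in the frame of bin_low between -0.05 and 0.05 m) and value of joint tag_2 above 0.65 rad)) and velocity of joint tag_2 between -0.2 and 0.2 rad/s and ((y of hinge_3 in the frame of bin_low between -0.05 and 0.05 m and value of joint tag_3 below -0.65 rad) or (not (y of hinge_3 in the frame of bin_low between -0.05 and 0.05 m) and value of joint tag_3 above 0.65 rad)) and velocity of joint tag_3 between -0.2 and 0.2 rad/s and ((y of hinge_4 in the frame of bin_low between -0.05 and 0.05 m and value of joint tag_4 below -0.65 rad) or (not (y of hinge_4 in the frame of bin_low between -0.05 and 0.05 m) and value of joint tag_4 above 0.65 rad)) and velocity of joint tag_4 between -0.2 and 0.2 rad/s and distance of each of bin_full_a, bin_full_b, bin_full_c, bin_low, glue_jar, shoe_last, hammer, brush from where it was at the start of the episode below 0.02 m); the robot touches nothing.
It fails at once if a bin or another loose thing on the bench is lifted, carried or pushed more than 20 mm from its place (distance of any of bin_full_a, bin_full_b, bin_full_c, bin_low, glue_jar, shoe_last, hammer, brush from where it was at the start of the episode above 0.02 m).
It fails at once if a tag is squeezed or forced with more than 20 N (contact force between the fingers and tag_1 above 20 N or contact force between the fingers and tag_2 above 20 N or contact force between the fingers and tag_3 above 20 N or contact force between the fingers and tag_4 above 20 N).
It also fails if it takes over 64 s, if anything falls off the work surface, if the arm or the gripper's body presses on something with over 40 N, if the wrist force passes 120 N, or if a joint passes its speed limit or range.

## Working session

There is one attempt and no reset: what is moved stays moved. The work goes in short steps, Python scripts to look and compute and a tool call to move; the robot and the scene stay as the last step left them, time stands still between calls to the robot, and variables do not carry over. Pictures are saved under pics/ and viewed, and the job is handed in when it is done.

Besides the shell and the picture viewer there is one more tool, called after ">>>" in YAML: its name, and indented under it one key for each argument. drive_tool: Moves the arm, as the interface text tells. Its arguments: {"type":"object","properties":{"rows":{"type":"array","items":{"type":"number"}},"newtons":{"type":"number"}},"required":["rows"]}

```bash
mkdir -p pics; ls; python3 - <<'E'
from rig import r, grab_frame, camera_params, sign_off
import cv2, numpy as np
print(r.sense())
for n in ["scene","side","wrist"]:
    cv2.imwrite(f"pics/{n}0.png",grab_frame(n)[:,:,::-1]); print(n,camera_params(n))
E
```

```text
pics
{'clock': 0.0, 'qpos': array([ 1.10158806e+00,  3.53659763e-01,  1.63414816e+00,  2.21874975e-05,
        1.15520620e+00, -2.42901682e-03]), 'qvel': array([-0.00144908,  0.0013315 , -0.00152356, -0.00120028,  0.00116566,
       -0.00109076]), 'joint_efforts': array([ 1.82539161e-04, -6.05255628e+01, -3.42054427e+01, -7.75833132e-05,
        9.64455830e-03, -4.45273224e-05]), 'eef_pos': array([281.04735269, 557.69917896, 230.54843098]), 'tcp_rot': array([-1.58749559,  1.56937471, -2.05428381]), 'contact_force': array([-1.28881337,  0.03781522, -0.01058625]), 'wrist_torque': array([0.03575625, 0.02058626, 0.00710762]), 'opening': 0.9977488597163975}
scene {'vertical_fov': 42.216952710964335, 'cx': 263.06318469700204, 'cy': 192.10830227646107, 'pose': array([[ 8.38105197e-01,  4.43866345e-01, -3.17115667e-01,
         1.02420094e+03],
       [ 5.45308190e-01, -6.65936239e-01,  5.09085360e-01,
        -7.02434614e+02],
       [ 1.47870437e-02, -5.99592857e-01, -8.00168576e-01,
         1.19155937e+03],
       [ 0.00000000e+00,  0.00000000e+00,  0.00000000e+00,
         1.00000000e+0
[... 203 characters left out ...]
80295389e-01, -5.72862692e-01,  7.70235569e-01,
        -7.56486144e+02],
       [-1.55222809e-02, -7.99590916e-01, -6.00344423e-01,
         6.43922302e+02],
       [ 0.00000000e+00,  0.00000000e+00,  0.00000000e+00,
         1.00000000e+00]])}
wrist {'vertical_fov': 70.62293289142404, 'cx': 255.60653130451226, 'cy': 191.8209843108064, 'tool_from_camera': array([[ 4.25098282e-04, -3.19878659e-01,  9.47458423e-01,
        -1.41890892e+02],
       [ 9.99997788e-01,  2.08756191e-03,  2.56126452e-04,
        -5.84194587e-01],
       [-2.05980750e-03,  9.47456218e-01,  3.19878839e-01,
        -8.14761830e+01],
       [ 0.00000000e+00,  0.00000000e+00,  0.00000000e+00,
         1.00000000e+00]])}
```

View pics/scene0.png

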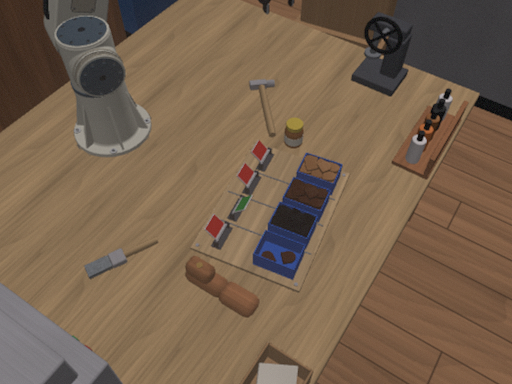

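View pics/side0.png

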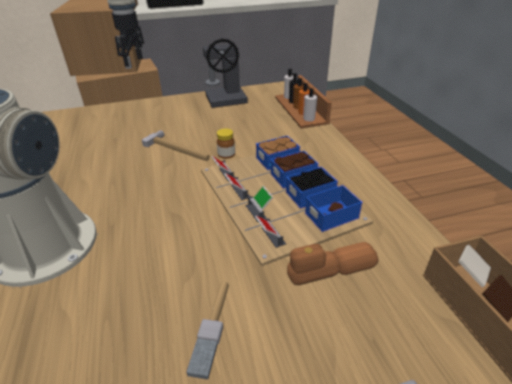

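View pics/wrist0.png

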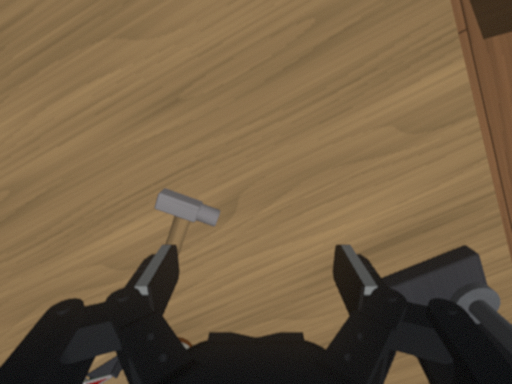

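```bash
python3 - <<'E'
import cv2
a=cv2.imread('pics/scene0.png')[130:290,180:360]; cv2.imwrite('pics/sc.png',cv2.resize(a,None,fx=4,fy=3.75 if 0 else 3.7,interpolation=cv2.INTER_CUBIC))
a=cv2.imread('pics/side0.png')[125:265,190:380]; cv2.imwrite('pics/sd.png',cv2.resize(a,None,fx=4,fy=4,interpolation=cv2.INTER_CUBIC))
E
```

```text
(no output)
```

View pics/sc.png

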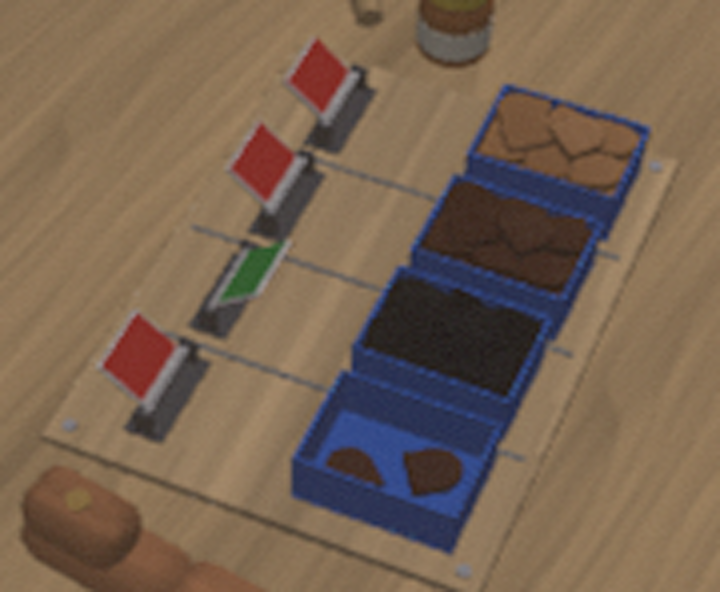

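View pics/sd.png

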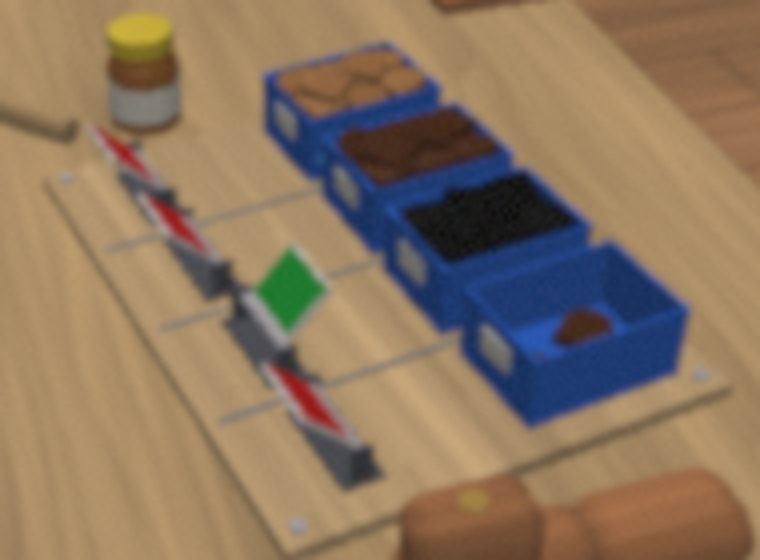

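```bash
cat > h.py <<'E'
import numpy as np
from scipy.optimize import least_squares
from scipy.spatial.transform import Rotation as R
def proj(cp,P,pose):
    P=np.atleast_2d(P); T=np.linalg.inv(pose); c=P@T[:3,:3].T+T[:3,3]
    f=192/np.tan(np.radians(cp['vertical_fov']/2))
    return np.c_[f*c[:,0]/c[:,2]+cp['cx'],f*c[:,1]/c[:,2]+cp['cy']]
def board(p,P):
    c,s=np.cos(p[2]),np.sin(p[2]); P=np.asarray(P,float)
    return np.c_[p[0]+c*P[:,0]-s*P[:,1],p[1]+s*P[:,0]+c*P[:,1],P[:,2]]
def tcp(s):
    T=np.eye(4);T[:3,:3]=R.from_euler('xyz',s['tcp_rot']).as_matrix();T[:3,3]=s['eef_pos'];return T
E
python3 - <<'E'
from h import *
from rig import r,camera_params
cs,cd=camera_params('scene'),camera_params('side')
B=[(-36,178,70),(-36,122,70),(-36,78,70),(-36,22,70),(-36,-122,70),(-36,-178,70),(36,-22,70),(36,-78,70)]
S=np.array([(318,38),(285,78),(262,122),(229,168),(139,312),(99,362),(291,240),(262,300)],float)/[4,3.7]+[180,130]
D=np.array([(292,246),(328,288)],float)/4+[190,125]
def f(p):
    return np.r_[(proj(cs,board(p,B),cs['pose'])-S).ravel(),(proj(cd,board(p,B[6:]),cd['pose'])-D).ravel()]
b=None
for y0 in np.arange(-3,3,1):
    q=least_squares(f,[500,100,y0],loss='soft_l1')
    if b is None or q.cost<b.cost:b=q
print(b.x,b.cost);print(b.fun.reshape(-1,2).round(1))
print(board(b.x,[(0,150,35),(0,50,35),(0,-50,35),(0,-150,35),(170,150,0)]).round(0))
print(proj(cs,board(b.x,[(0,-215,12),(0,215,12),(284,-215,12)]),cs['pose']))
print(tcp(r.sense()).round(3))
E
```

```text
[523.94187587   2.82874492 125.82122017] 5.628281738960702
[[-0.3 -0.7]
 [ 0.3  1. ]
 [-0.2 -0.7]
 [-0.2  0.3]
 [-0.8 -1.1]
 [-0.5  1.1]
 [ 0.6  0.4]
 [-0.7 -0.9]
 [ 0.3 -2.2]
 [ 1.1 -1. ]]
[[ 500.  151.   35.]
 [ 516.   52.   35.]
 [ 532.  -47.   35.]
 [ 547. -145.   35.]
 [ 668.  178.    0.]]
[[211.3354386  255.78917311]
 [274.20375699 147.78709045]
 [309.70998359 296.04475988]]
[[-0.00000e+00  4.50000e-01  8.93000e-01  2.81115e+02]
 [-1.00000e-03  8.93000e-01 -4.50000e-01  5.57810e+02]
 [-1.00000e+00 -1.00000e-03 -0.00000e+00  2.30723e+02]
 [ 0.00000e+00  0.00000e+00  0.00000e+00  1.00000e+00]]
```

```bash
cat >> h.py <<'E'
BP=[523.94,2.83,125.8212-40*np.pi]
def rel(s,xb,yb,z,bp=BP):
    T=tcp(s); w=board(bp,[(xb,yb,z)])[0]; sh=T[:3,:3].T@(w-T[:3,3])
    c,sn=np.cos(bp[2]),np.sin(bp[2])
    Rt=np.array([[0,c,sn],[0,sn,-c],[-1,0,0]])
    rv=np.degrees(R.from_matrix(T[:3,:3].T@Rt).as_rotvec())
    return w.round(0),sh.round(1),rv.round(1)
E
python3 -c "
from h import *
from rig import r
s=r.sense()
print(rel(s,-95,150,170)); print(rel(s,-95,100,170))"
```

```text
(array([407., 136., 170.]), array([  61.1, -320.1,  301.9]), array([54.2,  0. ,  0.1]))
(array([414.,  87., 170.]), array([  61.1, -360.6,  331.1]), array([54.2,  0. ,  0.1]))
```

>>> drive_tool:
  rows: [60, -320, 302, 54, 0, 0, 0, 60, -320, 302, 54, 0, 0, 0, 60, -320, 302, 54, 0, 0, 0, 60, -320, 302, 54, 0, 0, 0, 60, -320, 302, 54, 0, 0, 0, 60, -320, 302, 54, 0, 0, 0, 60, -320, 302, 54, 0, 0, 0, 60, -320, 302, 54, 0, 0, 0, 60, -320, 302, 54, 0, 0, 0, 60, -320, 302, 54, 0, 0, 0]
  newtons: 20

```text
clock: 1.4
eef_pos: [406.7, 137.2, 171.2]
tcp_rot: [-0.616, 1.57, -2.025]
contact_force: [0.4, -0.3, -0.1]
opening: 0.002
```

```bash
python3 -c "
from h import *
from rig import *
import cv2
s=r.sense();print(s)
im=grab_frame('wrist')[:,:,::-1].copy();cp=camera_params('wrist')
cv2.imwrite('pics/w1.png',cv2.resize(im,None,fx=1.5,fy=1.5,interpolation=cv2.INTER_CUBIC))
print(proj(cp,board(BP,[(-36,178,70),(-36,122,70),(-36,78,70),(-36,22,70),(0,178,35),(0,122,35)]),tcp(s)@cp['tool_from_camera'])*1.5)
"
```

```text
{'clock': 1.4, 'qpos': array([ 3.22200116e-01,  1.22691664e-01,  2.09308490e+00, -5.51107938e-04,
        9.26248417e-01,  1.59827191e-01]), 'qvel': array([ 1.42589169e-02,  9.33835709e-05,  7.41513066e-04, -2.35347215e-04,
       -7.40446217e-04, -3.69479667e-03]), 'joint_efforts': array([-8.84052292e-01, -3.80134392e+01, -2.86214000e+01, -3.89059377e-02,
        1.17352320e-02,  1.54592210e-03]), 'eef_pos': array([406.69608942, 137.19075625, 171.21693884]), 'tcp_rot': array([-0.61640989,  1.57017914, -2.02450207]), 'contact_force': array([ 0.36248773, -0.29476076, -0.07544479]), 'wrist_torque': array([ 0.01943919, -0.04785874,  0.01821631]), 'opening': 0.0015875840969559844}
[[479.36260165 245.25444649]
 [472.25582149 329.26665419]
 [467.31175584 387.71251301]
 [461.69685438 454.08860142]
 [520.13969078 234.40435871]
 [511.37293463 309.73603656]]
```

View pics/w1.png

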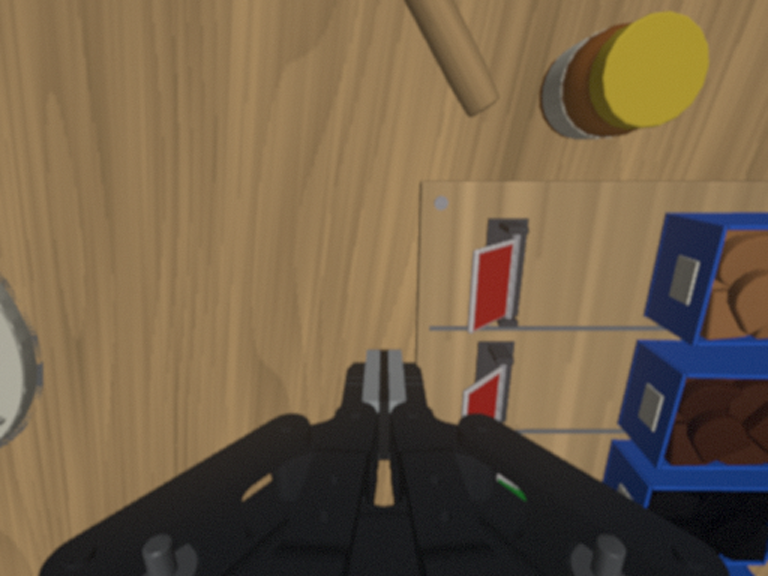

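```bash
python3 -c "
from h import *
from rig import *
s=r.sense()
for x,z in [(-75,56),(-46,56),(-36,62),(-27,67),(-18,70),(-8,72),(0,72),(8,72)]: print(rel(s,x,150,z))
"
```

```text
(array([426., 139.,  56.]), array([115.2,  19.8,   1.3]), array([0.3, 0. , 0. ]))
(array([455., 144.,  56.]), array([115.2,  48.8,   1.4]), array([0.3, 0. , 0. ]))
(array([465., 145.,  62.]), array([109.2,  58.8,   1.5]), array([0.3, 0. , 0. ]))
(array([474., 147.,  67.]), array([104.2,  67.8,   1.6]), array([0.3, 0. , 0. ]))
(array([483., 148.,  70.]), array([101.2,  76.8,   1.6]), array([0.3, 0. , 0. ]))
(array([493., 150.,  72.]), array([99.2, 86.8,  1.7]), array([0.3, 0. , 0. ]))
(array([500., 151.,  72.]), array([99.2, 94.8,  1.7]), array([0.3, 0. , 0. ]))
(array([508., 152.,  72.]), array([ 99.2, 102.8,   1.8]), array([0.3, 0. , 0. ]))
```

>>> drive_tool:
  rows: [50, 10, 1, 0, 0, 0, 0, 90, 20, 1, 0, 0, 0, 0, 115, 20, 1, 0, 0, 0, 0, 115, 20, 1, 0, 0, 0, 0, 115, 28, 1, 0, 0, 0, 0, 115, 36, 1, 0, 0, 0, 0, 115, 36, 1, 0, 0, 0, 0]

```text
clock: 2.33
eef_pos: [444.0, 142.6, 57.2]
tcp_rot: [1.493, 1.568, 0.085]
contact_force: [-0.9, 0.1, 0.2]
opening: 0.002
```

```bash
python3 -c "
from h import *
from rig import *
import cv2
s=r.sense();print(s['eef_pos'],s['contact_force'])
a=grab_frame('wrist')[:,:,::-1]; b=grab_frame('side')[100:265,190:380][:,:,::-1]
cv2.imwrite('pics/w2.png',a);cv2.imwrite('pics/s2.png',cv2.resize(b,None,fx=3.5,fy=3.5,interpolation=cv2.INTER_CUBIC))
for x,z in [(-46,56),(-36,62),(-27,67),(-18,70),(-8,72),(0,72),(8,72)]: print(rel(s,x,150,z)[1:])
"
```

```text
[443.96298303 142.61662249  57.22740052] [-0.90029384  0.1297936   0.240485  ]
(array([ 1.3, 11.1,  0.7]), array([ 0.3,  0. , -0.1]))
(array([-4.7, 21.1,  0.7]), array([ 0.3,  0. , -0.1]))
(array([-9.7, 30.1,  0.8]), array([ 0.3,  0. , -0.1]))
(array([-12.7,  39.1,   0.8]), array([ 0.3,  0. , -0.1]))
(array([-14.7,  49.1,   0.9]), array([ 0.3,  0. , -0.1]))
(array([-14.6,  57.1,   0.9]), array([ 0.3,  0. , -0.1]))
(array([-14.6,  65.1,   1. ]), array([ 0.3,  0. , -0.1]))
```

View pics/w2.png

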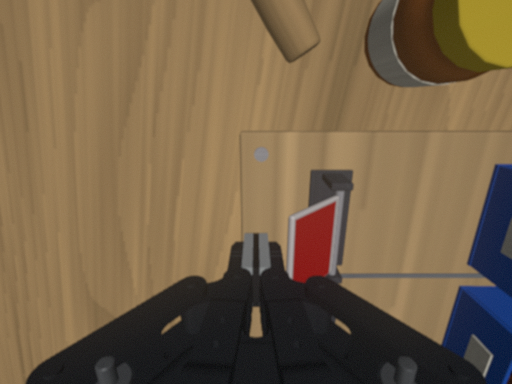

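View pics/s2.png

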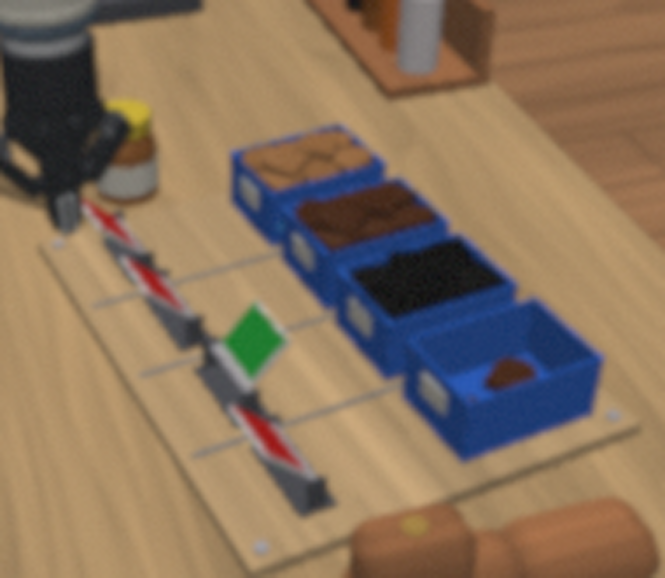

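>>> drive_tool:
  rows: [1, 6, 1, 0, 0, 0, 0, 1, 11, 1, 0, 0, 0, 0, -2, 16, 1, 0, 0, 0, 0, -5, 21, 1, 0, 0, 0, 0, -7, 26, 1, 0, 0, 0, 0, -10, 31, 1, 0, 0, 0, 0, -12, 36, 1, 0, 0, 0, 0]

```text
clock: 3.3
eef_pos: [478.7, 147.1, 69.0]
tcp_rot: [1.033, 1.57, -0.374]
contact_force: [-0.5, -0.4, -0.6]
opening: -0.003
```

```bash
cat > look.py <<'E'
from h import *
from rig import *
import cv2,sys
n=sys.argv[1]; yb=float(sys.argv[2])
s=r.sense();print(s['eef_pos'],s['contact_force'])
a=grab_frame('wrist')[:,:,::-1]; b=grab_frame('side')[100:265,190:380][:,:,::-1]
b=cv2.resize(b,None,fx=2,fy=2,interpolation=cv2.INTER_CUBIC)
a=a[40:40+330,100:500]
cv2.imwrite(f'pics/{n}.png',np.hstack([a,b]))
for x,z in [(-27,67),(-18,70),(-8,72),(0,72),(8,72),(-75,56),(-75,170)]: print(x,z,rel(s,x,yb,z)[1:])
E
python3 look.py p1 150
```

```text
[478.72312814 147.11484988  68.97187781] [-0.53392363 -0.39767033 -0.5591111 ]
-27 67 (array([ 2. , -5. , -0.4]), array([ 0.3,  0. , -0. ]))
-18 70 (array([-1. ,  4. , -0.4]), array([ 0.3,  0. , -0. ]))
-8 72 (array([-3. , 14. , -0.3]), array([ 0.3,  0. , -0. ]))
0 72 (array([-3. , 22. , -0.3]), array([ 0.3,  0. , -0. ]))
8 72 (array([-3. , 30. , -0.2]), array([ 0.3,  0. , -0. ]))
-75 56 (array([ 12.9, -53. ,  -0.7]), array([ 0.3,  0. , -0. ]))
-75 170 (array([-101.1,  -52.9,   -0.7]), array([ 0.3,  0. , -0. ]))
```

View pics/p1.png

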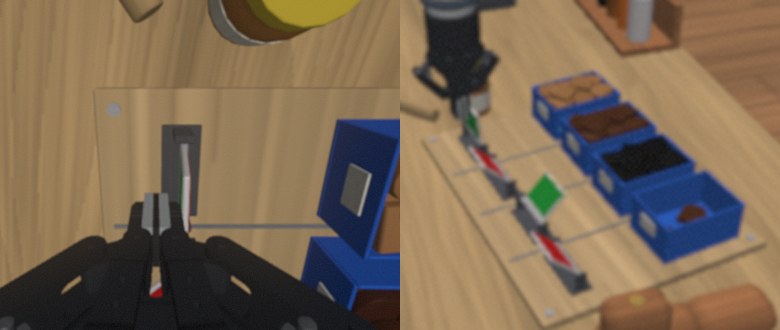

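The tag at wrist-crop (185,190) is now almost upright, and the green face is starting to show. I'll carry on past upright.

>>> drive_tool:
  rows: [-2, 6, 0, 0, 0, 0, 0, -3, 11, 0, 0, 0, 0, 0, -3, 16, 0, 0, 0, 0, 0, -3, 21, 0, 0, 0, 0, 0, -3, 26, 0, 0, 0, 0, 0, -3, 26, 0, 0, 0, 0, 0, -3, 15, 0, 0, 0, 0, 0, -3, -10, 0, 0, 0, 0, 0, -3, -45, 0, 0, 0, 0, 0, -3, -45, 0, 0, 0, 0, 0]

```text
clock: 4.65
eef_pos: [430.9, 139.0, 71.6]
tcp_rot: [-1.196, 1.569, -2.603]
contact_force: [1.3, -0.3, 0.1]
opening: -0.003
```

```bash
python3 look.py p2 50
```

```text
[430.92371903 138.97691858  71.56756207] [ 1.33154938 -0.28809163  0.14463507]
-27 67 (array([ 4.6, 42.9, 99.3]), array([0.3, 0. , 0.1]))
-18 70 (array([ 1.5, 51.9, 99.4]), array([0.3, 0. , 0.1]))
-8 72 (array([-0.5, 61.9, 99.4]), array([0.3, 0. , 0.1]))
0 72 (array([-0.5, 69.9, 99.5]), array([0.3, 0. , 0.1]))
8 72 (array([-0.5, 77.9, 99.5]), array([0.3, 0. , 0.1]))
-75 56 (array([15.7, -5. , 99. ]), array([0.3, 0. , 0.1]))
-75 170 (array([-98.3,  -5.3,  99.1]), array([0.3, 0. , 0.1]))
```

View pics/p2.png

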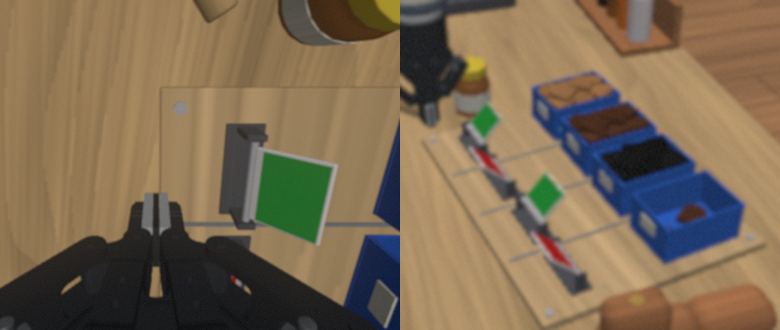

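The tan bin's tag is green and leaning towards its bin. I'll slide across to the brown bin's tag, staying clear on the −x side.

>>> drive_tool:
  rows: [-10, -10, 30, 0, 0, 0, 0, -10, -10, 65, 0, 0, 0, 0, 0, -8, 99, 0, 0, 0, 0, 15, -5, 99, 0, 0, 0, 0, 15, -5, 99, 0, 0, 0, 0, 15, 8, 99, 0, 0, 0, 0, 15, 8, 99, 0, 0, 0, 0]

```text
clock: 5.62
eef_pos: [460.6, 44.5, 57.8]
tcp_rot: [1.492, 1.566, 0.085]
contact_force: [-0.5, 0.2, 0.1]
opening: 0.003
```

```bash
python3 look.py p3 50
```

```text
[460.5667223   44.48180349  57.80637562] [-0.50967883  0.19432646  0.08810548]
-27 67 (array([-9.1, 29.1,  1.3]), array([ 0.4,  0. , -0.3]))
-18 70 (array([-12. ,  38.1,   1.3]), array([ 0.4,  0. , -0.3]))
-8 72 (array([-14. ,  48.1,   1.4]), array([ 0.4,  0. , -0.3]))
0 72 (array([-13.9,  56.1,   1.5]), array([ 0.4,  0. , -0.3]))
8 72 (array([-13.9,  64.1,   1.5]), array([ 0.4,  0. , -0.3]))
-75 56 (array([  1.7, -19. ,   0.9]), array([ 0.4,  0. , -0.3]))
-75 170 (array([-112.3,  -18.5,    1. ]), array([ 0.4,  0. , -0.3]))
```

View pics/p3.png

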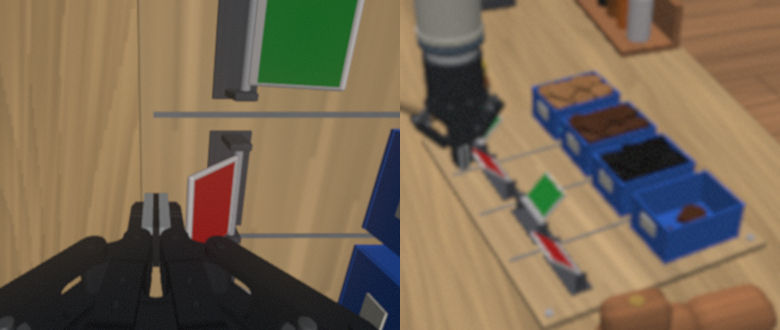

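The fingers stand beside the brown bin's red tag at wrist-crop (212,200), set up the same way as before. I'll use the same arc.

>>> drive_tool:
  rows: [1, 5, 1, 0, 0, 0, 0, 1, 10, 1, 0, 0, 0, 0, -2, 15, 1, 0, 0, 0, 0, -4, 20, 1, 0, 0, 0, 0, -6, 25, 1, 0, 0, 0, 0, -9, 30, 1, 0, 0, 0, 0, -11, 35, 1, 0, 0, 0, 0, -13, 40, 1, 0, 0, 0, 0, -14, 45, 1, 0, 0, 0, 0, -14, 50, 1, 0, 0, 0, 0]

```text
clock: 6.98
eef_pos: [508.9, 51.4, 71.7]
tcp_rot: [1.478, 1.568, 0.071]
contact_force: [1.0, -0.8, 0.1]
opening: 0.003
```

>>> drive_tool:
  rows: [0, 5, 0, 0, 0, 0, 0, 0, 10, 0, 0, 0, 0, 0, 0, 10, 0, 0, 0, 0, 0, 0, 0, 0, 0, 0, 0, 0, 0, -25, 0, 0, 0, 0, 0, 0, -60, 0, 0, 0, 0, 0, -30, -75, 0, 0, 0, 0, 0, -90, -90, 0, 0, 0, 0, 0, -130, -120, 0, 0, 0, 0, 0, -130, -120, 0, 0, 0, 0, 0]

```text
clock: 8.22
eef_pos: [389.4, 31.6, 203.7]
tcp_rot: [1.476, 1.563, 0.069]
contact_force: [1.5, 0.5, 0.1]
opening: 0.003
```

```bash
python3 look.py p4 50; python3 -c "
from rig import *
import cv2
b=grab_frame('scene')[:,:,::-1][110:300,160:360]
cv2.imwrite('pics/sc4.png',cv2.resize(b,None,fx=3,fy=3,interpolation=cv2.INTER_CUBIC))
import numpy as np
a=cv2.imread('pics/scene0.png')[110:300,160:360]
cv2.imwrite('pics/df4.png',cv2.resize(cv2.absdiff(a,b),None,fx=3,fy=3))"
```

```text
[389.35912631  31.55537458 203.69462767] [1.47128755 0.50328826 0.14120106]
-27 67 (array([137.4, 100.4,   0. ]), array([ 0.4,  0. , -0.4]))
-18 70 (array([1.345e+02, 1.094e+02, 1.000e-01]), array([ 0.4,  0. , -0.4]))
-8 72 (array([132.6, 119.4,   0.2]), array([ 0.4,  0. , -0.4]))
0 72 (array([132.6, 127.4,   0.2]), array([ 0.4,  0. , -0.4]))
8 72 (array([132.7, 135.4,   0.3]), array([ 0.4,  0. , -0.4]))
-75 56 (array([148.1,  52.3,  -0.3]), array([ 0.4,  0. , -0.4]))
-75 170 (array([34.1, 53.2, -0.2]), array([ 0.4,  0. , -0.4]))
```

View pics/p4.png

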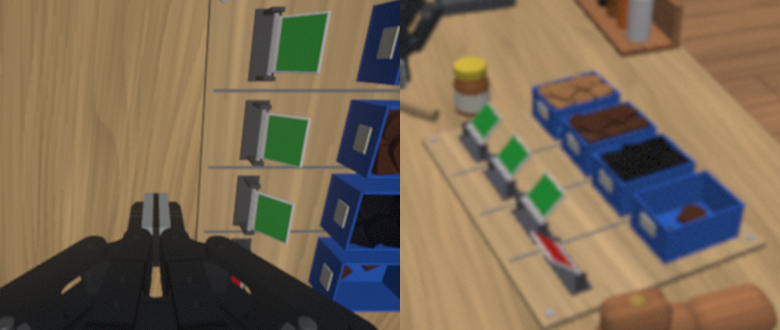

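View pics/sc4.png

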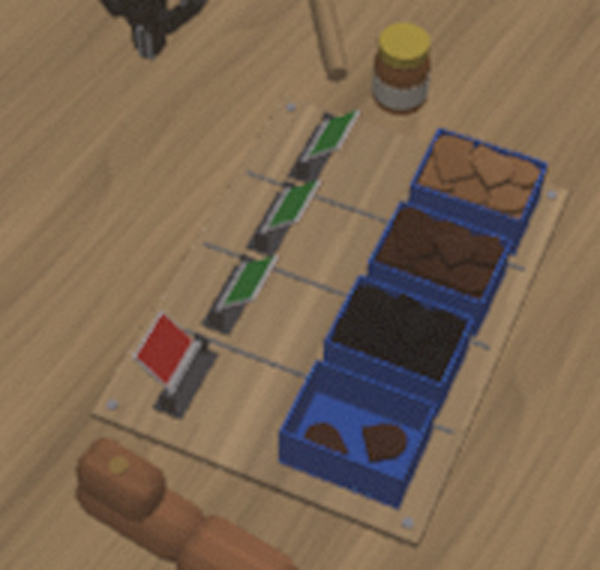

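View pics/df4.png

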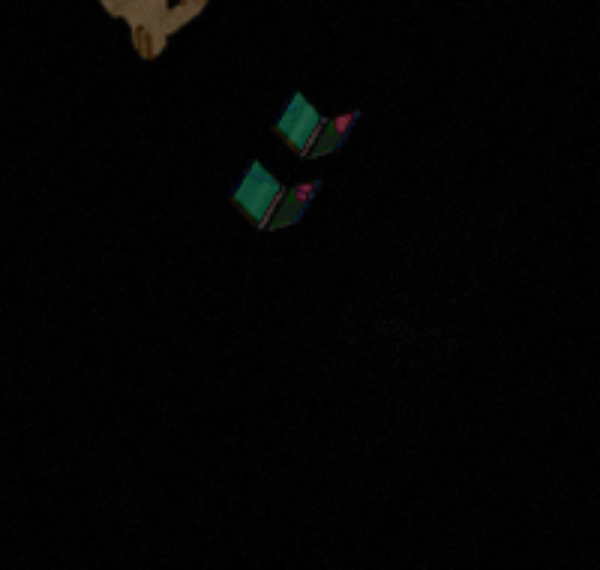

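The three full bins' tags show green and lean towards the bins. The low bin's tag shows red and leans away. The before/after difference shows only the two flipped tags and the arm. The arm is clear, so I'm handing in.

```bash
python3 -c "
from rig import *
print(sign_off())"
```

```text
the job is handed in; nothing more can be done
None
```

I pushed over the two wrong tags, those of the tan and dark brown full bins, with the closed fingertips following the edge along its arc. I left the black bin's green tag and the low bin's red tag alone, since both were already right.

- **Tags:** the last scene, side and wrist pictures show three green tags leaning towards the full bins. The low bin's tag is red and leans away.
- **Bench:** in the area around the board, the before/after difference shows only the two flipped tags and the arm. The difference did not cover the brush or the hammer's head; the arm went no nearer to either than the start pose and the work at the tags.
- **Forces and time:** the contact force I read at the end of each move stayed under 2 N, though I did not log it during the pushes. The arm was clear of everything at z ≈ 204 mm, and the clock was about 8.4 s at hand-in.

No check failed or disagreed. `sign_off` gives no verdict.

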